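# Screw down the pickle press

## Robot

A 6-joint arm with a two-finger parallel gripper is mounted at the origin on the work surface. World frame = base frame: x ahead of the robot, y to its left, z up, the work surface at z = 0. Lengths are in mm, angles in degrees, forces in N, time in s.
With the tool pointing down it reaches from about 300 to 850 mm from the base axis. Payload 4.2 kg.
Tool frame: the origin (TCP) lies at the very end of the fingers, on their centre line; the grasp point (between the pads) lies 19 mm behind it (env.grip_point_offset is the distance from the TCP to the grasp point, in mm); z points along the fingers, y is the line along which they close (so a half turn about z gives the same grasp; the last joint's range is limited). The gripper opens to 91 mm and grips with 3 to 60 N. Pads are 32 mm wide; open, the fingers measure 118 mm over their backs; the gripper's body (76 mm by 178 mm) begins 60 mm behind the grasp point.
Start: joints at [74.083, 18.312, 89.639, -0, 72.044, -1.146], TCP at [146.6, 556.014, 213.976] pointing down, gripper open.
Joint ranges: [-177.97, 177.97], [-48.28, 115.42], [12.27, 149.76], [-77.06, 257.06], [2.81, 150.46], [-146.56, 146.56]. Speed limits (degrees/s): [147.25, 147.25, 180, 180, 180, 180].

## Interface

Orientations are given as [roll, pitch, yaw] about the fixed x, y, z axes, in that order (R = Rz(yaw) Ry(pitch) Rx(roll)).
In Python, from workcell import env gives the robot as it stands. The module is installed in compiled form; this text tells all that it offers.
- The arm moves only by the tool arm_command, never from a script. Its argument "rows" is a list of rows, each an object with "delta_pos": the shift along the tool's x, y, z in mm, a list of three; "roll": the turn about the tool's z in units of 5 degrees (1.0 is 5 degrees); "jaw": the opening in per cent of the stroke, from 0 (shut) to 100 (fully open). A call has 1 to 20 rows; each row is the pose to reach, as a shift and turn from the pose commanded when the call began, along the tool's axes at that moment; what a row does not reach only later rows make up. A row lasts 1/12 s, in which the tool goes at most 41.7 mm and 7.16 degrees, less where a joint would pass 70% of its speed; a pose out of reach is approached as far as the arm can. A call with a gripper value outside its range is refused whole. The fingers move at their own pace and stop on an object; "squeeze" is the grip in N (left out, the last holds). Time passes only in rows, so rows that repeat a pose let the fingers close. It gives the time, the measured TCP pose, the force, the opening and the grip force at its end, in the units of the state.
- env.state(): the state, without advancing time (a new reading comes with each control period).
- env.grab_frame(name): name is "scene" or "top" or "wrist"; returns a dict with "img" (420x560x3 uint8, blue, green, red), "z_map" (420x560 float32, mm along the optical axis (not along the pixel's ray), 0 where there is no reading), "fov_y" (degrees; the focal length in pixels is half the picture's height over the tangent of half this angle, whatever the lens; pixels are square), "cx", "cy" (the principal point, pixels), "dist" ([k1, k2, p1, p2, k3] as OpenCV has them; the pictures are not rectified), "R" (3x3) and "t" (3): a world point X has camera coordinates R X + t; the wrist camera has in their place "T_tool_cam" (4x4, takes a point from camera to tool coordinates, whose origin is the TCP and whose axes are the flange's). Camera axes: x right, y down, z forward; pixel columns grow to the right and rows downward; lengths in mm; the calibration is good to about 2 mm. A picture is of the moment at which its call begins: read the wrist's pose just before it.
- env.job_done(): hands the job in; it is judged then, once.
The state is a dict: "time_s": time; "qpos": joint angles; "qvel": joint speeds; "effort": joint torques, N m; "ee_pos": TCP position; "ee_rot": TCP orientation; "force": force on the tool from outside, world axes, zero at the start; "torque": the same for the moment, N m; "gripper_width": finger opening in mm; "gripper_force": force on a finger pad.
Only numpy, scipy, OpenCV 4.12 (cv2) and the standard library are available. Lean on these libraries where they do the work, as an engineer would, in place of code of your own. Each camera call takes 0.05 s, during which the arm holds its last target. There are 200 camera calls.

## Task

Tighten the fruit pickle press: with a fingertip, push the wings of the steel screw on its lid round clockwise (seen from above), in as many strokes as it takes, until the screw is fully home against its stop, then draw clear. Nothing is to be picked up: leave the press standing where it is, and do not disturb the jar, tub, cup and bottle around it.

Things in the scene. Friction and masses are not known exactly. Their poses are not given: they have to be found in the camera images.
- press: square pickle press, loose on the table: clear tub 150 x 150 mm with a white lid 156 x 156 mm whose top lies 130 mm above the table; grey clips on its own +y and -y sides reach 82 mm from the centre; pale fruit and a white pressing plate inside are only seen. About 2.5 kg, so light pushes do not shift it. Origin: centre of the underside, z up.
- wing_screw (a joint): turn of the steel wing screw in rad about the upright axis at the lid's centre; grows as the screw is turned clockwise seen from above (tightened). It starts about 0.8 to 1.4 turns short of home. The hard stop (fully home) is at 12.566. Light dry friction of 0.05 Nm: about 1.5 N at a wing, and it stays where it is left. The screw stays at the same height as it turns; only the plate inside moves down, 12 mm a turn.
- screw_top (a point): point on the screw's axis at the height of the wings' top edge, 172 mm above the table. A hub of 13 mm radius reaches up to 9 mm below this height; below it a grey collar (22 mm radius) reaches 36 mm below this height and the lid's top 42 mm below it.
- wing_tip (a point): outer end of one of the two wings, at the height of its top edge, 48 mm from the axis. The wings are two upright steel plates in one straight line through the axis, 8 mm thick, 28 mm tall, each reaching 48 mm from the axis (96 mm over both); their lower edge is 14 mm above the lid. This wing's direction is from screw_top to wing_tip, the other wing is opposite.
- jar: bystander: closed brown jar, 76 mm wide, 110 mm tall, loose. Origin: centre of the underside.
- tub: bystander: low closed tub of pale fruit, 90 mm wide, 70 mm tall, loose. Origin: centre of the underside.
- cup: bystander: open steel cup, 72 mm wide, 85 mm tall, loose. Origin: centre of the underside.
- bottle: bystander: small closed bottle, 60 mm wide, 160 mm tall, loose. Origin: centre of the underside.
Not all that is in view belongs to the job. Of the things that look like the press, the middle-sized one is meant.

How it is judged (in metres and radians):
On the way:
1. the fingers push the screw round clockwise (contact force between the fingers and press above 0.3 N and velocity of joint wing_screw above 0.05 rad/s), for 0.04 s.
At the end, for the whole second after the job is handed in: The wing screw is within 0.25 rad (14 degrees) of its stop at 12.566 and at rest; the press stands flat and still within 30 mm of where it was; jar, tub, cup and bottle stand upright within 30 mm of where they were (value of joint wing_screw above 12.316 rad and velocity of joint wing_screw between -0.05 and 0.05 rad/s and distance of each of press, jar, tub, cup, bottle from where it was at the start of the episode below 0.03 m and angle between press's own z axis and vertical below 0.05 rad and linear speed of press below 0.02 m/s and angle between each of jar, tub, cup, bottle's own z axis and vertical below 0.1 rad); the robot touches nothing.
It fails at once if the press is lifted more than 12 mm, tipped by more than 0.15 rad or shoved by more than 40 mm (height (world z) of press above 0.012 m or angle between press's own z axis and vertical above 0.15 rad or distance of press from where it was at the start of the episode above 0.04 m).
It fails at once if the jar, tub, cup or bottle is lifted by more than 15 mm, moved by more than 40 mm or knocked over (height (world z) of any of jar, tub, cup, bottle above 0.015 m or distance of any of jar, tub, cup, bottle from where it was at the start of the episode above 0.04 m or angle between any of jar, tub, cup, bottle's own z axis and vertical above 0.5 rad).
It also fails if it takes over 58 s, if anything falls off the work surface, if the arm or the gripper's body presses on something with over 40 N, if the wrist force passes 120 N, or if a joint passes its speed limit or range.

## Working session

There is one attempt and no reset: what is moved stays moved. The work goes in short steps, Python scripts to look and compute and a tool call to move; the robot and the scene stay as the last step left them, time stands still between calls to the robot, and variables do not carry over. Pictures are saved under pics/ and viewed, at most 10 in all, crops included, and the job is handed in when it is done.

Besides the shell and the picture viewer there is one more tool, called after "Request:" by a JSON object that holds its "api" and its "payload". arm_command: Moves the arm, as the interface text tells. Its arguments: {"type":"object","properties":{"rows":{"type":"array"},"squeeze":{"type":"number"}},"required":["rows"]}

```bash
mkdir -p pics
cat > h.py <<'E'
import numpy as np, cv2
from workcell import env
def grab(n):
    s=env.state(); f=env.grab_frame(n); f['s']=s
    h,w=f['img'].shape[:2]; fl=h/2/np.tan(np.radians(f['fov_y'])/2)
    f['K']=np.array([[fl,0,f['cx']],[0,fl,f['cy']],[0,0,1]]); f['d']=np.array(f['dist'],float)
    if n=='wrist':
        from scipy.spatial.transform import Rotation as Ro
        T=np.eye(4);T[:3,:3]=Ro.from_euler('xyz',s['ee_rot'],degrees=True).as_matrix();T[:3,3]=s['ee_pos']
        C=T@np.array(f['T_tool_cam']); f['R']=C[:3,:3].T; f['t']=-f['R']@C[:3,3]
    return f
def world(f,uv,z=None):
    """pixel -> world: on plane z, or with depth map if z None"""
    uv=np.array(uv,float).reshape(-1,1,2)
    n=cv2.undistortPoints(uv,f['K'],f['d']).reshape(-1,2)
    r=np.c_[n,np.ones(len(n))]; R=np.array(f['R']);t=np.array(f['t']).ravel()
    if z is None:
        i=uv.reshape(-1,2).astype(int); D=f['z_map'][i[:,1],i[:,0]]
        return (r*D[:,None]-t)@R
    c=-R.T@t; d=r@R
    return c+d*((z-c[2])/d[:,2])[:,None]
def proj(f,X):
    return cv2.projectPoints(np.array(X,float).reshape(-1,3),cv2.Rodrigues(np.array(f['R']))[0],np.array(f['t'],float),f['K'],f['d'])[0].reshape(-1,2)
E
python3 - <<'E'
from h import *
for n in('top','scene'):
    f=grab(n); cv2.imwrite(f'pics/{n}0.png',f['img'])
    print(n,f['fov_y'],f['R'],f['t'],f['dist'])
print(env.state())
E
```

```text
top 44.328286264617645 [[ 0.02370873 -0.99970051  0.006066  ]
 [-0.99784475 -0.02403521 -0.06105868]
 [ 0.06118619 -0.00460531 -0.99811575]] [  24.6767008   540.70670392 1447.79337411] [-0.16622648  0.          0.          0.          0.        ]
scene 48.22532100586649 [[-0.75449344  0.65618464  0.01270301]
 [ 0.37821032  0.4505287  -0.80869082]
 [-0.53637357 -0.60534751 -0.58809675]] [ 401.30420818 -103.12505553 1461.6581314 ] [-0.16031064  0.          0.          0.          0.        ]
{'time_s': 0.1, 'qpos': array([ 7.40838005e+01,  1.83472564e+01,  8.97011189e+01, -1.13233176e-03,
        7.20442651e+01, -1.14606028e+00]), 'qvel': array([-0.0578595 , -0.05588631, -0.11681487,  0.13368705,  0.10429795,
        0.01449473]), 'effort': array([ 6.48847545e-04, -4.13336599e+01, -2.32509559e+01,  7.28798239e-02,
        4.20560210e-02, -4.42799683e-05]), 'ee_pos': array([146.46955289, 555.54656075, 213.20005778]), 'ee_rot': array([-1.79907357e+02, -7.76517088e-04,  1.65230210e+02]), 'force': array([ 0.52128907, -0.13087759, -0.22963201]), 'torque': array([-0.01137585, -0.02055785,  0.02092758]), 'gripper_force': 0.0, 'gripper_width': 91.37524517224479}
```

View pics/top0.png

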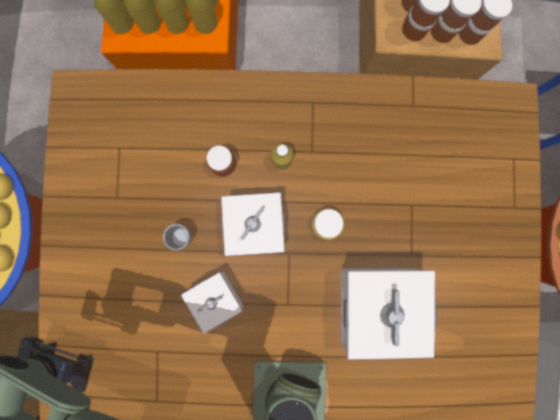

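View pics/scene0.png

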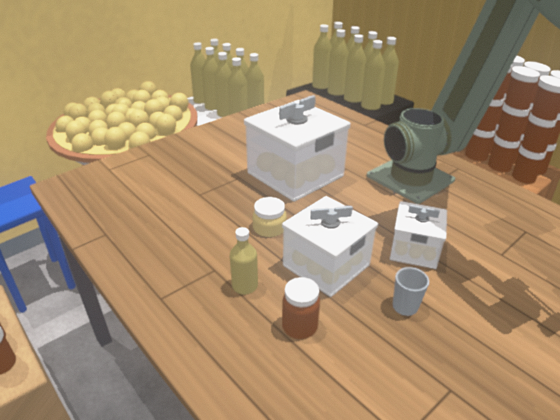

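Three press-like objects in the top view: small at (212,302), middle at (252,223) and large at (390,314). The middle one is meant: it is the middle size and stands among the jar (220,159), bottle (283,155), tub (328,224) and cup (177,237). Next I'll measure it and confirm in a crop.

```bash
cat > m.py <<'E'
from h import *
f=grab('top'); g=f['img']
x0,y0,x1,y1=205,180,305,270
hsv=cv2.cvtColor(g,cv2.COLOR_BGR2HSV)
for nm,c,z in(('small',(212,302),None),('mid',(252,223),130),('big',(390,314),None)):
    m=((hsv[...,1]<50)&(hsv[...,2]>170)).astype(np.uint8)
    n,l,st,ce=cv2.connectedComponentsWithStats(m)
    d=((ce[1:]-c)**2).sum(1); i=1+np.argmin(np.where(st[1:,4]>200,d,1e9))
    cnt=max(cv2.findContours((l==i).astype(np.uint8),0,1)[0],key=cv2.contourArea)
    hz=np.median(world(f,[[c[0]+15,c[1]]])[:,2]); 
    P=world(f,cnt.reshape(-1,2),z or hz)
    print(nm,'lid z',hz,cv2.minAreaRect(P[:,:2].astype(np.float32)))
# wings of mid
v=np.mgrid[y0:y1,x0:x1][::-1].reshape(2,-1).T
W=world(f,v); s=(W[:,2]>158)&(W[:,2]<190)&(np.hypot(*(v-[252,223]).T)<28)
print('depth wing n',s.sum(),np.median(W[s,2]))
r=cv2.minAreaRect(W[s][:,:2].astype(np.float32)); print(r, W[s].mean(0))
q=v[s]; e=np.linalg.eigh(np.cov(W[s][:,:2].T))[1][:,1]; print('wing dir deg',np.degrees(np.arctan2(e[1],e[0]))%180)
for nm,c,z in(('jar',(220,159),110),('bottle',(283,151),160),('tub',(328,224),70),('cup',(177,237),85)): print(nm,world(f,[c],z),world(f,[c]))
cv2.imwrite('pics/crop1.png',cv2.resize(g[130:340,150:330],None,fx=2.8,fy=2.8,interpolation=3))
E
python3 m.py
```

```text
small lid z 102.63900935465543 ((278.39825439453125, 219.91802978515625), (116.24919128417969, 121.0757064819336), 31.702796936035156)
mid lid z 129.5680433444986 ((488.2675476074219, 112.4648666381836), (156.8543243408203, 157.55316162109375), 5.062160968780518)
big lid z 187.0943858999886 ((265.8236999511719, -246.0131378173828), (222.97364807128906, 220.9773406982422), 1.4986084699630737)
depth wing n 170 169.2507534680317
((488.1627502441406, 111.38449096679688), (23.587614059448242, 91.61824798583984), 46.659324645996094) [487.99867081 111.34131961 168.37243004]
wing dir deg 147.76295625820603
jar [[660.41645127 204.91442858 110.        ]] [[660.92638663 205.30427924 106.67901772]]
bottle [[677.34641486  36.77138166 160.        ]] [[677.24855931  36.77464162 160.56819812]]
tub [[494.37691941 -91.59378496  70.        ]] [[494.38050222 -91.60485172  69.88537029]]
cup [[448.58649002 318.46029465  85.        ]] [[448.48575213 333.93231459   6.38164848]]
```

View pics/crop1.png

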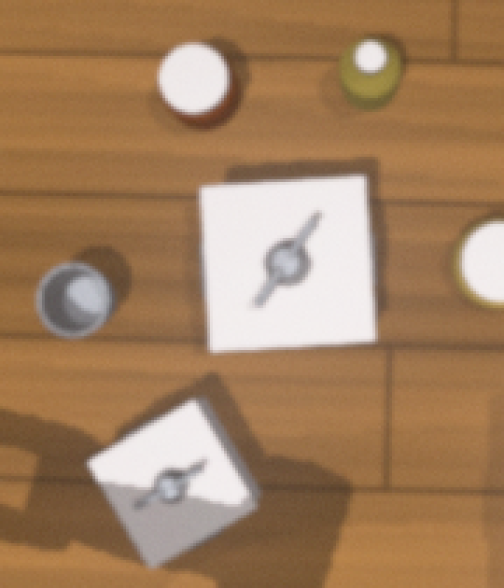

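The crop confirms the middle press: lid 157 mm square, top at z≈130, axis at about (488, 112), with the wings at 147° and -33° (crop pixels (320,213) to (258,305)). The plan is to shut the fingers, come down 75° behind one wing at a 40 mm radius, and orbit clockwise.

Request:
{"api": "arm_command", "payload": {"rows": [{"delta_pos":[-15,-10,0],"roll":0,"jaw":0},{"delta_pos":[-40,-26,0],"roll":0,"jaw":0},{"delta_pos":[-68,-45,0],"roll":0,"jaw":0},{"delta_pos":[-96,-64,0],"roll":0,"jaw":0},{"delta_pos":[-124,-82,0],"roll":0,"jaw":0},{"delta_pos":[-152,-101,0],"roll":0,"jaw":0},{"delta_pos":[-180,-119,0],"roll":0,"jaw":0},{"delta_pos":[-208,-138,0],"roll":0,"jaw":0},{"delta_pos":[-236,-156,0],"roll":0,"jaw":0},{"delta_pos":[-264,-175,0],"roll":0,"jaw":0},{"delta_pos":[-292,-194,0],"roll":0,"jaw":0},{"delta_pos":[-320,-212,0],"roll":0,"jaw":0},{"delta_pos":[-348,-231,0],"roll":0,"jaw":0},{"delta_pos":[-376,-249,0],"roll":0,"jaw":0},{"delta_pos":[-404,-268,0],"roll":0,"jaw":0},{"delta_pos":[-430,-285,0],"roll":0,"jaw":0},{"delta_pos":[-450,-298,0],"roll":0,"jaw":0},{"delta_pos":[-462,-306,0],"roll":0,"jaw":0},{"delta_pos":[-465,-308,0],"roll":0,"jaw":0},{"delta_pos":[-465,-308,0],"roll":0,"jaw":0}], "squeeze": 5}}

```text
time_s: 1.82
ee_pos: [517.7, 139.4, 213.6]
ee_rot: [180.0, -0.1, 165.2]
force: [0.1, 0.6, 0.8]
gripper_width: 0.5
gripper_force: 0.0
```

Run:
```python
from h import *
f=grab('wrist'); g=f['img'].copy()
for X in([488,112,172],[488-40.3,112+26.1,172],[488+40.3,112-26.1,172]):
    p=proj(f,X)[0]; print(p); cv2.circle(g,tuple(int(a) for a in p),3,(0,0,255),-1)
h,w=g.shape[:2]; v=np.mgrid[0:h:2,0:w:2][::-1].reshape(2,-1).T
W=world(f,v); s=(abs(W[:,2]-170)<6)&(np.hypot(W[:,0]-488,W[:,1]-112)<60)&(f['z_map'][v[:,1],v[:,0]]>0)
print(s.sum(),cv2.minAreaRect(W[s][:,:2].astype(np.float32)) if s.any() else '')
cv2.imwrite('pics/w1.png',g)
```

```text
[227.80008775 203.65257449]
[249.25251243 131.85737054]
[208.80563424 268.37209244]
314 ((481.92340087890625, 116.96493530273438), (19.596527099609375, 74.1203842163086), 49.68479919433594)
```

View pics/w1.png

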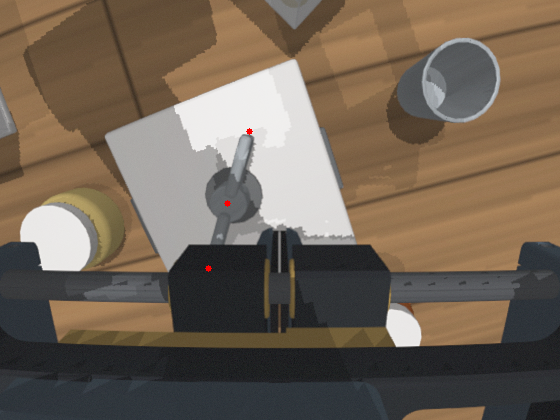

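The wrist view shows the wing tip at (245,137) and the hub at about (228,197), within about 3 mm of the predicted positions. The shut fingers are over the free quadrant behind the lower wing. Next I'll descend and print the orbit tables.

Run:
```python
import numpy as np
a=123
for n in(20,20,14):
    p=np.radians(a+6*np.arange(1,n+1)); q=np.radians(a)
    print(a,[[int(round(40*(np.cos(t)-np.cos(q)))),int(round(40*(np.sin(t)-np.sin(q))))] for t in p]); a+=6*n
```

```text
123 [[-3, -2], [-6, -5], [-9, -8], [-12, -12], [-14, -15], [-16, -19], [-17, -23], [-18, -27], [-18, -31], [-18, -36], [-18, -40], [-17, -44], [-16, -48], [-14, -52], [-12, -55], [-9, -59], [-6, -62], [-3, -65], [0, -67], [4, -69]]
243 [[4, -2], [8, -3], [12, -4], [16, -4], [20, -4], [24, -4], [29, -3], [32, -2], [36, 0], [40, 2], [43, 5], [46, 7], [49, 10], [52, 14], [54, 17], [56, 21], [57, 25], [58, 29], [58, 34], [58, 38]]
363 [[0, 4], [-1, 8], [-3, 12], [-4, 16], [-6, 20], [-9, 23], [-12, 26], [-15, 29], [-18, 31], [-22, 34], [-26, 35], [-30, 37], [-34, 37], [-38, 38]]
```

Request:
{"api": "arm_command", "payload": {"rows": [{"delta_pos":[0,0,12],"roll":0,"jaw":0},{"delta_pos":[0,0,26],"roll":0,"jaw":0},{"delta_pos":[0,0,40],"roll":0,"jaw":0},{"delta_pos":[0,0,52],"roll":0,"jaw":0},{"delta_pos":[0,0,60],"roll":0,"jaw":0},{"delta_pos":[0,0,64],"roll":0,"jaw":0},{"delta_pos":[0,0,64],"roll":0,"jaw":0}]}}

```text
time_s: 2.45
ee_pos: [516.8, 140.3, 149.3]
ee_rot: [-180.0, -0.1, 165.3]
force: [0.4, 0.1, -0.1]
gripper_width: 0.4
gripper_force: 0.0
```

Request:
{"api": "arm_command", "payload": {"rows": [{"delta_pos":[-3,-2,0],"roll":0,"jaw":0},{"delta_pos":[-6,-5,0],"roll":0,"jaw":0},{"delta_pos":[-9,-8,0],"roll":0,"jaw":0},{"delta_pos":[-12,-12,0],"roll":0,"jaw":0},{"delta_pos":[-14,-15,0],"roll":0,"jaw":0},{"delta_pos":[-16,-19,0],"roll":0,"jaw":0},{"delta_pos":[-17,-23,0],"roll":0,"jaw":0},{"delta_pos":[-18,-27,0],"roll":0,"jaw":0},{"delta_pos":[-18,-31,0],"roll":0,"jaw":0},{"delta_pos":[-18,-36,0],"roll":0,"jaw":0},{"delta_pos":[-18,-40,0],"roll":0,"jaw":0},{"delta_pos":[-17,-44,0],"roll":0,"jaw":0}]}}

```text
time_s: 3.45
ee_pos: [523.3, 92.5, 150.1]
ee_rot: [180.0, 0.1, 165.2]
force: [2.1, 1.6, -0.1]
gripper_width: 0.4
gripper_force: 0.9
```

Contact force is about 2.6 N, in the direction expected from pushing the wing. Continuing.

Request:
{"api": "arm_command", "payload": {"rows": [{"delta_pos":[1,-4,0],"roll":0,"jaw":0},{"delta_pos":[3,-8,0],"roll":0,"jaw":0},{"delta_pos":[5,-11,0],"roll":0,"jaw":0},{"delta_pos":[8,-15,0],"roll":0,"jaw":0},{"delta_pos":[11,-18,0],"roll":0,"jaw":0},{"delta_pos":[14,-21,0],"roll":0,"jaw":0},{"delta_pos":[17,-23,0],"roll":0,"jaw":0},{"delta_pos":[21,-25,0],"roll":0,"jaw":0}]}}

```text
time_s: 4.12
ee_pos: [496.5, 73.7, 150.1]
ee_rot: [180.0, 0.1, 165.2]
force: [3.4, 0.2, 0.8]
gripper_width: 0.2
gripper_force: 1.1
```

Request:
{"api": "arm_command", "payload": {"rows": [{"delta_pos":[4,-2,0],"roll":0,"jaw":0},{"delta_pos":[8,-3,0],"roll":0,"jaw":0},{"delta_pos":[12,-4,0],"roll":0,"jaw":0},{"delta_pos":[16,-4,0],"roll":0,"jaw":0},{"delta_pos":[20,-4,0],"roll":0,"jaw":0},{"delta_pos":[24,-4,0],"roll":0,"jaw":0},{"delta_pos":[29,-3,0],"roll":0,"jaw":0},{"delta_pos":[32,-2,0],"roll":0,"jaw":0},{"delta_pos":[36,0,0],"roll":0,"jaw":0},{"delta_pos":[40,2,0],"roll":0,"jaw":0},{"delta_pos":[43,5,0],"roll":0,"jaw":0},{"delta_pos":[46,7,0],"roll":0,"jaw":0},{"delta_pos":[49,10,0],"roll":0,"jaw":0},{"delta_pos":[52,14,0],"roll":0,"jaw":0},{"delta_pos":[54,17,0],"roll":0,"jaw":0},{"delta_pos":[56,21,0],"roll":0,"jaw":0},{"delta_pos":[57,25,0],"roll":0,"jaw":0},{"delta_pos":[58,29,0],"roll":0,"jaw":0},{"delta_pos":[58,34,0],"roll":0,"jaw":0},{"delta_pos":[58,38,0],"roll":0,"jaw":0}]}}

```text
time_s: 5.78
ee_pos: [449.7, 125.9, 149.8]
ee_rot: [-180.0, -0.0, 165.2]
force: [-0.4, -1.5, -0.5]
gripper_width: 0.7
gripper_force: 0.8
```

```bash
cat > chk.py <<'E'
from h import *
import sys
s=env.state(); d=np.array(s['ee_pos'])-[488,112,0]; print(s['time_s'],'finger r,ang',np.hypot(*d[:2]),np.degrees(np.arctan2(d[1],d[0])),s['force'])
f=grab('top'); cv2.imwrite('pics/%s.png'%sys.argv[1],cv2.resize(f['img'][130:340,150:330],None,fx=2.8,fy=2.8,interpolation=3))
E
python3 chk.py t2
```

```text
5.7833 finger r,ang 40.799479882042384 160.01605676381348 [-0.38536773 -1.54886403 -0.50618199]
```

Request:
{"api": "arm_command", "payload": {"rows": [{"delta_pos":[0,4,0],"roll":0,"jaw":0},{"delta_pos":[-1,8,0],"roll":0,"jaw":0},{"delta_pos":[-3,12,0],"roll":0,"jaw":0},{"delta_pos":[-4,16,0],"roll":0,"jaw":0},{"delta_pos":[-6,20,0],"roll":0,"jaw":0},{"delta_pos":[-9,23,0],"roll":0,"jaw":0},{"delta_pos":[-12,26,0],"roll":0,"jaw":0},{"delta_pos":[-15,29,0],"roll":0,"jaw":0},{"delta_pos":[-18,31,0],"roll":0,"jaw":0},{"delta_pos":[-22,34,0],"roll":0,"jaw":0},{"delta_pos":[-26,35,0],"roll":0,"jaw":0},{"delta_pos":[-30,37,0],"roll":0,"jaw":0},{"delta_pos":[-34,37,0],"roll":0,"jaw":0},{"delta_pos":[-38,38,0],"roll":0,"jaw":0}]}}

```text
time_s: 7.0
ee_pos: [496.6, 152.5, 149.9]
ee_rot: [180.0, -0.0, 165.2]
force: [-1.7, 0.6, 0.5]
gripper_width: 0.5
gripper_force: 0.7
```

Run:
```python
import numpy as np
a=447
for k in range(16):
    p=np.radians(a+5*np.arange(1,4)); q=np.radians(a)
    print(a,[[round(40*(np.cos(t)-np.cos(q)),1),round(40*(np.sin(t)-np.sin(q)),1)] for t in p]); a+=15
```

```text
447 [[np.float64(-3.5), np.float64(0.0)], [np.float64(-7.0), np.float64(-0.2)], [np.float64(-10.4), np.float64(-0.8)]]
462 [[np.float64(-3.4), np.float64(-0.9)], [np.float64(-6.7), np.float64(-2.0)], [np.float64(-9.8), np.float64(-3.5)]]
477 [[np.float64(-3.0), np.float64(-1.7)], [np.float64(-5.9), np.float64(-3.7)], [np.float64(-8.6), np.float64(-5.9)]]
492 [[np.float64(-2.5), np.float64(-2.4)], [np.float64(-4.8), np.float64(-5.1)], [np.float64(-6.8), np.float64(-7.9)]]
507 [[np.float64(-1.8), np.float64(-3.0)], [np.float64(-3.3), np.float64(-6.2)], [np.float64(-4.5), np.float64(-9.4)]]
522 [[np.float64(-0.9), np.float64(-3.4)], [np.float64(-1.6), np.float64(-6.8)], [np.float64(-1.9), np.float64(-10.3)]]
537 [[np.float64(-0.0), np.float64(-3.5)], [np.float64(0.2), np.float64(-7.0)], [np.float64(0.8), np.float64(-10.4)]]
552 [[np.float64(0.9), np.float64(-3.4)], [np.float64(2.0), np.float64(-6.7)], [np.float64(3.5), np.float64(-9.8)]]
567 [[np.float64(1.7), np.float64(-3.0)], [np.float64(3.7), np.float64(-5.9)], [np.float64(5.9), np.float64(-8.6)]]
582 [[np.float64(2.4), np.float64(-2.5)], [np.float64(5.1), np.float64(-4.8)], [np.float64(7.9), np.float64(-6.8)]]
597 [[np.float64(3.0), np.float64(-1.8)], [np.float64(6.2), np.float64(-3.3)], [np.float64(9.4), np.float64(-4.5)]]
612 [[np.float64(3.4), np.float64(-0.9)], [np.float64(6.8), np.float64(-1.6)], [np.float64(10.3), np.float64(-1.9)]]
627 [[np.float64(3.5), np.float64(-0.0)], [np.float64(7.0), np.float64(0.2)], [np.float64(10.4), np.float64(0.8)]]
642 [[np.float64(3.4), np.float64(0.9)], [np.float64(6.7), np.float64(2.0)], [np.float64(9.8), np.float64(3.5)]]
657 [[np.float64(3.0), np.float64(1.7)], [np.float64(5.9), np.float64(3.7)], [np.float64(8.6), np.float64(5.9)]]
672 [[np.float64(2.5), np.float64(2.4)], [np.float64(4.8), np.float64(5.1)], [np.float64(6.8), np.float64(7.9)]]
```

Request:
{"api": "arm_command", "payload": {"rows": [{"delta_pos":[-3.5,0,0],"roll":0,"jaw":0},{"delta_pos":[-7,-0.2,0],"roll":0,"jaw":0},{"delta_pos":[-10.4,-0.8,0],"roll":0,"jaw":0}]}}

```text
time_s: 7.25
ee_pos: [506.6, 149.1, 150.0]
ee_rot: [180.0, 0.0, 165.2]
force: [-2.0, 0.8, -0.5]
gripper_width: 0.6
gripper_force: 0.6
```

Request:
{"api": "arm_command", "payload": {"rows": [{"delta_pos":[-3.4,-0.9,0],"roll":0,"jaw":0},{"delta_pos":[-6.7,-2,0],"roll":0,"jaw":0},{"delta_pos":[-9.8,-3.5,0],"roll":0,"jaw":0}]}}

```text
time_s: 7.5
ee_pos: [515.2, 143.1, 150.0]
ee_rot: [180.0, 0.0, 165.2]
force: [-1.3, 1.0, -0.0]
gripper_width: 0.5
gripper_force: 0.6
```

Request:
{"api": "arm_command", "payload": {"rows": [{"delta_pos":[-3,-1.7,0],"roll":0,"jaw":0},{"delta_pos":[-5.9,-3.7,0],"roll":0,"jaw":0},{"delta_pos":[-8.6,-5.9,0],"roll":0,"jaw":0}]}}

```text
time_s: 7.75
ee_pos: [521.9, 135.1, 150.0]
ee_rot: [180.0, 0.0, 165.2]
force: [-0.5, 0.2, 0.7]
gripper_width: 0.7
gripper_force: 0.5
```

Request:
{"api": "arm_command", "payload": {"rows": [{"delta_pos":[-2.5,-2.4,0],"roll":0,"jaw":0},{"delta_pos":[-4.8,-5.1,0],"roll":0,"jaw":0},{"delta_pos":[-6.8,-7.9,0],"roll":0,"jaw":0}]}}

```text
time_s: 8.0
ee_pos: [525.1, 129.6, 150.5]
ee_rot: [179.6, -0.2, 165.1]
force: [-5.8, 14.5, 4.9]
gripper_width: 0.5
gripper_force: 7.5
```

Force has jumped to 15 N with the finger lagging 5 mm, after about 0.9 turn. That is probably the stop. I'll back off counter-clockwise, rise and look.

Request:
{"api": "arm_command", "payload": {"rows": [{"delta_pos":[0,0,0],"roll":0,"jaw":0},{"delta_pos":[0,0,0],"roll":0,"jaw":0}]}}

```text
time_s: 8.17
ee_pos: [526.9, 128.8, 150.2]
ee_rot: [179.6, 0.0, 165.2]
force: [0.2, 9.9, -2.3]
gripper_width: 0.2
gripper_force: 5.0
```

Request:
{"api": "arm_command", "payload": {"rows": [{"delta_pos":[2,5,0],"roll":0,"jaw":0},{"delta_pos":[4,9,0],"roll":0,"jaw":0},{"delta_pos":[6,13,0],"roll":0,"jaw":0},{"delta_pos":[9,17,0],"roll":0,"jaw":0},{"delta_pos":[9,17,-15],"roll":0,"jaw":0},{"delta_pos":[9,17,-40],"roll":0,"jaw":0},{"delta_pos":[9,17,-75],"roll":0,"jaw":0},{"delta_pos":[25,50,-90],"roll":0,"jaw":0},{"delta_pos":[40,85,-90],"roll":0,"jaw":0},{"delta_pos":[55,120,-90],"roll":0,"jaw":0},{"delta_pos":[70,155,-90],"roll":0,"jaw":0},{"delta_pos":[85,190,-90],"roll":0,"jaw":0},{"delta_pos":[100,225,-90],"roll":0,"jaw":0},{"delta_pos":[115,260,-90],"roll":0,"jaw":0},{"delta_pos":[130,280,-90],"roll":0,"jaw":0},{"delta_pos":[130,280,-90],"roll":0,"jaw":0}]}}

```text
time_s: 9.5
ee_pos: [469.7, 434.5, 239.1]
ee_rot: [179.9, -0.1, 165.5]
force: [0.1, 0.3, -1.0]
gripper_width: 0.4
gripper_force: 0.0
```

```bash
sed -i 's/crop1/crop2/' m.py; python3 m.py; python3 -c "
from h import *
f=grab('scene');cv2.imwrite('pics/s2.png',cv2.resize(f['img'][180:350,210:450],None,fx=3,fy=3,interpolation=3))"
```

```text
small lid z 101.28534079213094 ((275.3930358886719, 221.4557342529297), (120.91655731201172, 116.31806945800781), 32.5057258605957)
mid lid z 129.7372539738945 ((492.0263671875, 110.93757629394531), (154.59967041015625, 157.49819946289062), 1.441534399986267)
big lid z 185.73777982461658 ((265.5589599609375, -245.0997772216797), (223.28564453125, 223.6494140625), 1.498610019683838)
depth wing n 177 168.78866472154027
((491.77294921875, 110.2553939819336), (91.27969360351562, 23.122236251831055), 0.7755253314971924) [491.8002968  109.88177363 168.03788796]
wing dir deg 2.4534518087450863
jar [[660.41645127 204.91442858 110.        ]] [[661.15787155 205.48125176 105.17145936]]
bottle [[677.34641486  36.77138166 160.        ]] [[678.16079925  36.74425122 155.27127831]]
tub [[494.37691941 -91.59378496  70.        ]] [[494.28450328 -91.30832552  72.95679421]]
cup [[448.58649002 318.46029465  85.        ]] [[448.48478254 334.08123001   5.62496096]]
```

View pics/crop2.png

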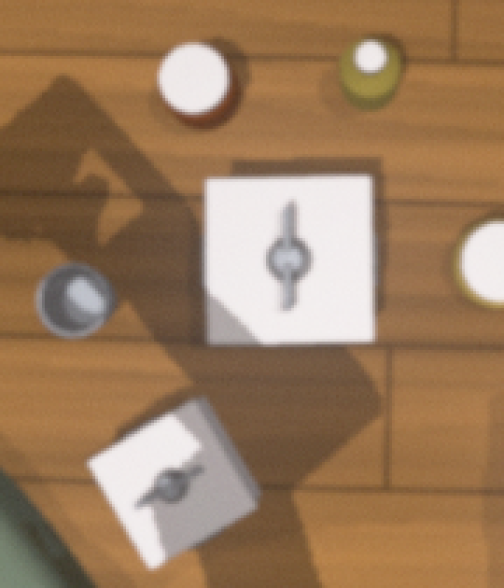

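View pics/s2.png

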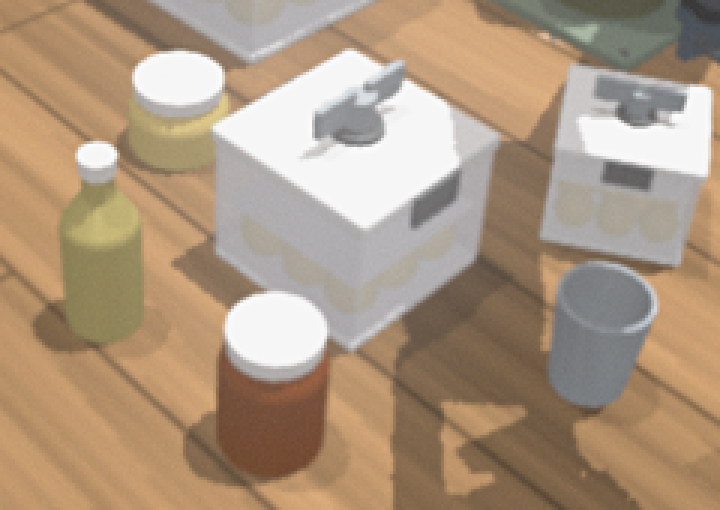

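The crop shows the wings now at 2° (pixels (290,203) to (290,308)), a turn of 0.89, which is within the stated range. The lid moved only 4 mm and turned about 4° clockwise with the wing, so the hard stop was carrying the torque. The neighbours haven't moved and the arm is clear, so I'm handing it in.

```bash
python3 -c "
from workcell import env
print(env.job_done())"
```

```text
the job is handed in; nothing more can be done
None
```

I turned the wing screw about 0.89 turn clockwise until it hit its hard stop, drew the arm clear and handed the job in; the press shifted about 4 mm, the bystanders did not move, and no verdict came back.

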